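# Seat the drying board in its rack

## Robot

A 6-joint arm with a two-finger parallel gripper is mounted at the origin on the work surface; the furniture and walls round the work are solid. World frame = base frame: x ahead of the robot, y to its left, z up, the work surface at z = 0. Lengths are in m, angles in degrees, forces in N, time in s.
With the tool pointing down it reaches from about 0.4 to 0.825 m from the base axis. Payload 7 kg.
Tool frame: the origin (TCP) lies at the very end of the fingers, on their centre line; the grasp point (between the pads) lies 19 mm behind it; z points along the fingers, y is the line along which they close (so a half turn about z gives the same grasp; the last joint's range is limited). The gripper opens to 85 mm and grips with 20 to 120 N. Pads are 22 mm wide; open, the fingers measure 114 mm over their backs; the gripper's body (76 mm by 85 mm) begins 54 mm behind the grasp point. The pads swing forward as they close: fully open they stand 13 mm farther back than shut.
Start: joints at [-54.024, 20.546, 0.682, 0, -70.136, -16.507], TCP at [0.225, -0.636, 0.209] pointing down, gripper open.
Joint ranges: [-176.03, 176.03], [-82.01, 121.73], [-58.28, 71.71], [-173.87, 95.51], [-174.79, -0.11], [-173.66, 173.66]. Speed limits (degrees/s): [136.94, 136.94, 172.46, 180, 180, 180].

## Interface

Orientations are given as [roll, pitch, yaw] about the fixed x, y, z axes, in that order (R = Rz(yaw) Ry(pitch) Rx(roll)).
In Python, from bench import get_obs, snapshot, close_job gives the robot as it stands.
- The arm moves only by the tool apply_moves, never from a script. Its argument "rows" is one flat list of numbers, 5 for each row, row after row: the shift along the world's x, y, z in mm, then the turn about the world's z in degrees, then the closure, from 0 (fully open) to 1 (shut). In form: [x, y, z, turn, hand, x, y, z, turn, hand, ...]. A call has 1 to 12 rows; each row shifts and turns the commanded pose from where the row before left it; what a row does not reach is not made up. A row lasts 1/8 s, in which the tool goes at most 62.5 mm and 10.7 degrees, less where a joint would pass 70% of its speed; a pose out of reach is approached as far as the arm can. A call with a gripper value outside its range is refused whole. The fingers move at their own pace and stop on an object; the grip force is fixed at half the most. Time passes only in rows, so rows that do not move let the fingers close. It gives the time, the measured TCP pose, the force, the opening and the grip force at its end, in the units of the state.
- get_obs(): the state, without advancing time (a new reading comes with each control period).
- snapshot(name): name is "scene" or "top" or "wrist"; returns a dict with "frame" (420x560x3 uint8, red, green, blue), "z_map" (420x560 float32, m along the optical axis (not along the pixel's ray), 0 where there is no reading), "fov_y" (degrees; the focal length in pixels is half the picture's height over the tangent of half this angle, whatever the lens; pixels are square), "cx", "cy" (the principal point, pixels), "view" (4x4, takes a point from world to camera coordinates). Camera axes: x right, y down, z forward; pixel columns grow to the right and rows downward; lengths in m; the calibration is good to about 2 mm. A picture is of the moment at which its call begins.
- close_job(): hands the job in; it is judged then, once.
The state is a dict: "clock": time; "q": joint angles; "qvel": joint speeds; "joint_torque": joint torques, N m; "tool_pos": TCP position; "ee_rot": TCP orientation; "contact_force": force on the tool from outside, world axes, zero at the start; "ft_torque": the same for the moment, N m; "finger_gap": opening from 0.0 (shut) to 1.0 (fully open); "finger_force": force on a finger pad.
Only numpy, scipy, OpenCV 4.12 (cv2) and the standard library are available. Lean on these libraries where they do the work, as an engineer would, in place of code of your own. Each camera call takes 0.05 s, during which the arm holds its last target. There are 200 camera calls.

## Task

On the low wooden drying rack, push the board that carries the two dough pots along its rails, by the raised lip at its rear end and with the fingertips only, until the whole board drops into the locating notch and lies flat in it. Push gently: the pots must stay standing on the board and must not be touched, nothing may be gripped or lifted, and the things round the rack stay where they are.

Things in the scene. Friction and masses are not known exactly. Their poses are not given: they have to be found in the camera images.
- rack: fixed wooden rack, 370 x 177 x 52 mm, from x = -125 to 245 mm; origin on the table under its centre line, x along the rails the way the board is pushed, z up. Two rails (22 mm wide, centres y = +-68) with tops 40 mm up carry the board; side guides 50 mm tall outside them, inner faces at y = +-79. Open between the rails (110 mm) but for flat cross ties 11 mm high; end blocks 52 mm tall at x = 223 mm
- notch (a point): middle of the locating notch, on its floor level: where the seated board's origin comes to lie, 135 mm ahead of the rack's origin, 34 mm above the table; axes as the rack's. For 176 mm (88 mm either way along x) both rails are cut 6 mm lower, to take the whole 170 mm board; the near end is a step, the far end the end blocks
- board: loose wooden board on the rails, 170 mm long (x, pushing direction), 150 wide, 10 thick, about 350 g; origin at the centre of its underside, axes as the rack's. Starts 60 to 140 mm short of the notch's middle. At its rear end stands a lip 12 mm thick, 110 wide, top 35 mm above the underside. As it is pushed the front tips down into the notch first, then the rear drops in. Sliding takes 2 to 8 N
- lip (a point): middle of the rear face of the board's lip, the face to be pushed: 85 mm behind the board's origin and 22.5 mm above its underside; axes as the board's
- pot_a: low pot of modelled dough with a crumbly pale top, about 57 mm wide and 55 mm tall, standing loose on the front half of the board (80 g); origin at the centre of its underside, z up
- pot_b: low pot of modelled dough with a crumbly pale top, about 57 mm wide and 58 mm tall, standing loose on the front half of the board (80 g); origin at the centre of its underside, z up
- petal_cutter: tin petal cutter, 58 x 56 x 23 mm, standing loose on the table beside the rack; origin at the centre of its underside
- clay_roll: roll of white dough, 57 x 105 x 29 mm, lying loose on the table behind the rack's rear end; origin at the centre of its underside
- dye_cup: small cup, 62 mm wide and 32 mm tall, standing loose on the table beside the rack; origin at the centre of its underside
Mind the look-alikes: they are no part of the job. There is more than one size of the board; the job needs the larger.

How it is judged (in metres and radians):
At the end, for the whole second after the job is handed in: the board lies level (within 0.02 rad) and at rest in the notch: its origin less than 35.8 mm above the rack's underside and at x = 128 to 142 mm in the rack's frame; both pots stand upright (within 0.2 rad) and at rest on the board (z of board in the frame of rack below 0.0358 m and x of board in the frame of rack between 0.128 and 0.142 m and angle between board's own z axis and vertical below 0.02 rad and linear speed of board below 0.01 m/s and z of pot_a in the frame of board between 0.004 and 0.018 m and angle between each of pot_a, pot_b's own z axis and vertical below 0.2 rad and linear speed of each of pot_a, pot_b below 0.02 m/s and z of pot_b in the frame of board between 0.004 and 0.018 m); the robot touches nothing.
It fails at once if the lip is pinched between the fingers (x of the grasp point in the frame of board between -0.087 and -0.071 m and z of the grasp point in the frame of board below 0.042 m and contact force between the fingers and board above 8 N).
It fails at once if the board is lifted off its rails (its underside more than 50 mm above the table) or tipped by more than 0.12 rad (z of board in the frame of rack above 0.05 m or angle between board's own z axis and vertical above 0.12 rad).
It fails at once if the board is pushed or squeezed with more than 60 N by the fingers, or 15 N by other parts of the arm (contact force between the fingers and board above 60 N or contact force between the arm and board above 15 N).
It fails at once if a pot is touched by the robot, tips over or leaves the board (contact force between any of the fingers, the arm and pot_a above 0.3 N or angle between any of pot_a, pot_b's own z axis and vertical above 0.4 rad or z of any of pot_a, pot_b in the frame of board above 0.03 m or z of any of pot_a, pot_b in the frame of board below 0 m or contact force between any of the fingers, the arm and pot_b above 0.3 N).
It fails at once if a thing beside or behind the rack is moved by more than 15 mm (distance of any of petal_cutter, clay_roll, dye_cup from where it was at the start of the episode above 0.015 m).
It also fails if it takes over 35 s, if anything falls off the work surface, if the arm or the gripper's body presses on something with over 40 N, if the wrist force passes 120 N, or if a joint passes its speed limit or range.

## Working session

There is one attempt and no reset: what is moved stays moved. The work goes in short steps, Python scripts to look and compute and a tool call to move; the robot and the scene stay as the last step left them, time stands still between calls to the robot, and variables do not carry over. Pictures are saved under pics/ and viewed, at most 10 in all, crops included, and the job is handed in when it is done.

Besides the shell and the picture viewer there is one more tool, called after "Emit:" by a JSON object that holds its "method" and its "body", one argument or row to a line. apply_moves: Moves the arm, as the interface text tells. Its arguments: {"type":"object","properties":{"rows":{"type":"array","items":{"type":"number"}}},"required":["rows"]}

```bash
mkdir -p pics; cat > h.py <<'E'
import numpy as np, cv2
from bench import get_obs, snapshot, close_job
def snap(n,f):
    s=snapshot(n); cv2.imwrite('pics/'+f+'.png',cv2.cvtColor(s['frame'],cv2.COLOR_RGB2BGR)); np.savez(f+'.npz',**s); return s
def pts(s):
    z=np.asarray(s['z_map']); h,w=z.shape; f=h/2/np.tan(np.radians(float(s['fov_y']))/2)
    v,u=np.mgrid[:h,:w]; P=np.stack([(u-s['cx'])/f*z,(v-s['cy'])/f*z,z,np.ones_like(z)],-1)
    return (P@np.linalg.inv(s['view']).T)[...,:3]
E
python3 -c "
from h import *
snap('top','top1');snap('scene','sc1');print(get_obs())"
```

```text
{'clock': 0.1, 'q': array([-5.40254598e+01,  2.05855437e+01,  6.39475342e-01, -1.28192597e-02,
       -7.01355214e+01, -1.65066078e+01]), 'qvel': array([ 0.0733789 , -0.04777431,  0.18085102,  0.09508487, -0.07267202,
        0.04274816]), 'joint_torque': array([ 1.83935094e-04, -5.84764802e+01,  2.94107276e+01,  6.95443287e+00,
       -3.18686005e-03, -1.03731159e-05]), 'tool_pos': array([ 0.22475887, -0.6360111 ,  0.20859647]), 'ee_rot': array([ 1.79918349e+02, -1.16282313e-02, -1.60536424e+02]), 'contact_force': array([-0.50577959, -0.1725811 , -0.19625953]), 'ft_torque': array([ 0.02504446, -0.00439465, -0.0054329 ]), 'finger_force': 0.0, 'finger_gap': 1.0063976054418922}
```

View pics/top1.png

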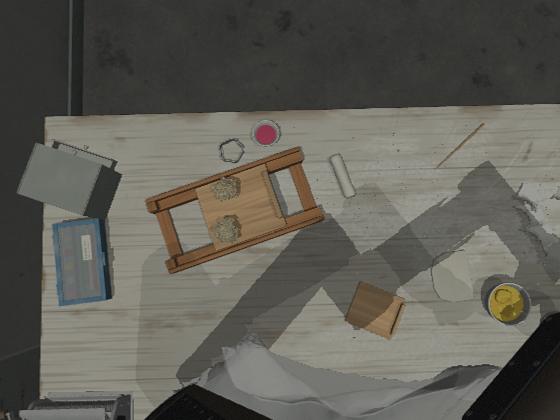

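View pics/sc1.png

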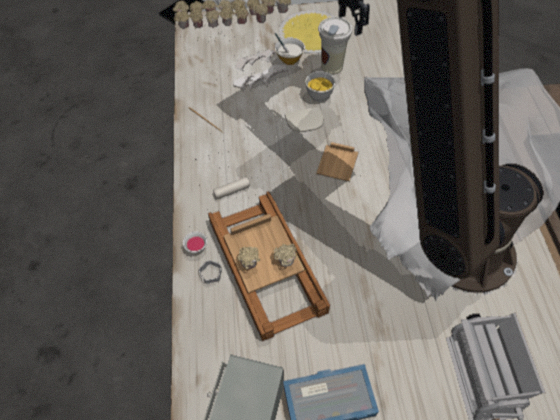

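The top view shows the rack with its board at about (240,210). The board carries both pots, at (225,188) and (228,230), and its lip is at (275,193). The other board candidate is at (375,308): smaller, no pots, and lying on the table, so it is the look-alike. The clay roll is at (342,175), the cutter at (231,150) and the cup at (265,132).

```bash
cat > meas.py <<'E'
from h import *
def rack(s):
    P=pts(s); z=P[...,2]
    m=((z>.03)&(z<.062)).astype(np.uint8); m[:, :130]=0;m[:,340:]=0;m[:130]=0;m[285:]=0
    n,l,st,_=cv2.connectedComponentsWithStats(m); k=1+st[1:,4].argmax()
    q=P[l==k][:,:2].astype(np.float32)
    return P,cv2.minAreaRect(q*1000),(l==k)
if __name__=='__main__':
    import sys
    s=np.load(sys.argv[1]); P,r,m=rack(s); print(r, cv2.boxPoints(r).round(1).tolist())
    for u,v in [(275,193),(265,195),(225,188),(228,230),(342,175),(231,150),(265,132),(301,152),(323,213),(172,268),(150,203)]: print((u,v),(P[v,u]*1000).round(0))
    c=cv2.imread('pics/top1.png')[130:280,130:370]; cv2.imwrite('pics/crop1.png',cv2.resize(c,None,fx=3.3,fy=3.3,interpolation=2))
E
python3 meas.py top1.npz
```

```text
((527.7926635742188, -16.679031372070312), (177.94342041015625, 370.0614929199219), 17.99121856689453) [[386.0, 131.8000030517578], [500.29998779296875, -220.10000610351562], [669.5999755859375, -165.1999969482422], [555.2999877929688, 186.8000030517578]]
(275, 193) [ 559. -109.   72.]
(265, 195) [557. -86.  57.]
(225, 188) [568.  -3. 107.]
(228, 230) [478.  -7. 102.]
(342, 175) [ 602. -264.   30.]
(231, 150) [673.  -6.   5.]
(265, 132) [710. -88.  23.]
(301, 152) [ 664. -172.    3.]
(323, 213) [ 517. -220.    4.]
(172, 268) [399. 125.  51.]
(150, 203) [545. 172.  57.]
```

```bash
ls pics
```

```text
crop1.png
sc1.png
top1.png
```

View pics/crop1.png

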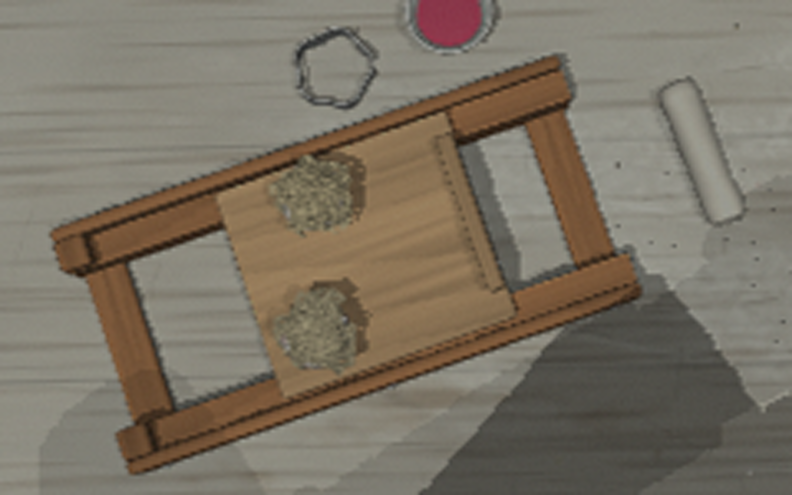

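The crop confirms it: the larger board sits between the rails with both pots on its front (left) half, and its lip is at the right, near crop (470,210). Pushing is therefore toward the end blocks at the left, roughly world +y. Next I locate the lip and pots in the rack frame.

```bash
cat > lip.py <<'E'
from meas import *
import sys
th=np.radians(107.99);ex=np.array([np.cos(th),np.sin(th)]);ey=np.array([-ex[1],ex[0]]);O=np.array([527.8,-16.7])-60*ex
def rf(P): d=P[...,:2]*1000-O; return np.stack([d@ex,d@ey,P[...,2]*1000],-1)
if __name__=='__main__':
    s=np.load(sys.argv[1]); R=rf(pts(s)); x,y,z=R[...,0],R[...,1],R[...,2]
    inn=(abs(y)<70)&(x>-130)&(x<230)
    b=inn&(z>40)&(z<62)&(abs(y)<45); print('board x',np.percentile(x[b],[1,5,95,99]),'z',np.median(z[b]))
    l=inn&(z>66)&(z<82)&(abs(y)<55)&(x<np.percentile(x[b],1)+25); print('lip',l.sum(),np.percentile(x[l],[3,50,97]),np.percentile(y[l],[3,97]),np.median(z[l]))
    p=inn&(z>85); 
    for sg in(1,-1):
        k=p&(y*sg>0); print('pot',np.percentile(x[k],[2,50,98]),np.percentile(y[k],[2,98]),z[k].max())
    print('O',O,'ex',ex,'ey',ey)
E
python3 lip.py top1.npz; python3 lip.py sc1.npz
```

```text
board x [-24.26992001 -19.14434894 124.24467124 129.81517124] z 51.81234710105609
lip 168 [-37.26917767 -30.30510038 -24.95091249] [-51.35926171  51.1393623 ] 80.45189958553578
pot [ 66.69829813  88.10214869 110.98669143] [18.24415134 66.60698352] 106.23482132584394
pot [36.71466243 60.83857313 85.5770765 ] [-65.67553511 -17.68113641] 111.45570917289072
O [546.33105994 -73.76662613] ex [-0.308851    0.95111044] ey [-0.95111044 -0.308851  ]
board x [-27.98307754 -23.70881667 126.03097806 131.24252827] z 48.542728742595244
lip 246 [-35.89845841 -27.34175821 -23.25875891] [-52.55945058  49.89011291] 76.71639837294286
pot [ 73.77044009  94.48950698 111.74950476] [19.21870602 65.3443062 ] 103.60336493501899
pot [41.14924269 67.35254912 85.39691062] [-65.34412551 -20.11195861] 108.26601552764737
O [546.33105994 -73.76662613] ex [-0.308851    0.95111044] ey [-0.95111044 -0.308851  ]
```

Emit:
{"method": "apply_moves", "body": {
  "rows": [29, 40, 0, 7.4, 0.5, 29, 40, 0, 7.4, 0.5, 29, 40, 0, 7.4, 0.5, 29, 40, 0, 7.4, 0.5, 29, 41, 0, 7.4, 0.5, 29, 41, 0, 7.4, 0.5, 29, 41, 0, 7.4, 0.5, 29, 41, 0, 7.4, 0.5, 29, 41, 0, 7.4, 0.5, 29, 41, 0, 7.4, 0.5, 29, 40, 0, 7.4, 0.5, 27, 40, 0, 7.1, 0.5]
}}

```text
clock: 1.6
tool_pos: [0.5715, -0.1488, 0.2091]
ee_rot: [180.0, 0.0, -71.8]
contact_force: [0.7, -0.8, -0.3]
finger_gap: 0.5
finger_force: 0.0
```

Emit:
{"method": "apply_moves", "body": {
  "rows": [0, 0, -40, 0, 0.5, 0, 0, -40, 0, 0.5, 0, 0, -35, 0, 0.5, 0, 0, -25, 0, 0.5, 0, 0, -15, 0, 0.5, 0, 0, -8, 0, 0.5, 0, 0, 0, 0, 0.5]
}}

```text
clock: 2.48
tool_pos: [0.571, -0.1504, 0.0464]
ee_rot: [180.0, -0.0, -72.0]
contact_force: [-0.4, 0.0, -0.1]
finger_gap: 0.498
finger_force: 0.0
```

```bash
python3 - <<'E'
from lip import *
s=snap('scene','sc2'); o=get_obs(); print(rf(o['tool_pos'][None]),o['tool_pos'],o['contact_force'])
c=cv2.imread('pics/sc2.png')[140:350,160:420]; cv2.imwrite('pics/crop2.png',cv2.resize(c,None,fx=2.8,fy=2.8,interpolation=2))
E
```

```text
[[-80.6883623   -0.16374701  46.98779321]] [ 0.57140748 -0.1504596   0.04698779] [0.81096805 0.34632268 0.62541529]
```

View pics/crop2.png

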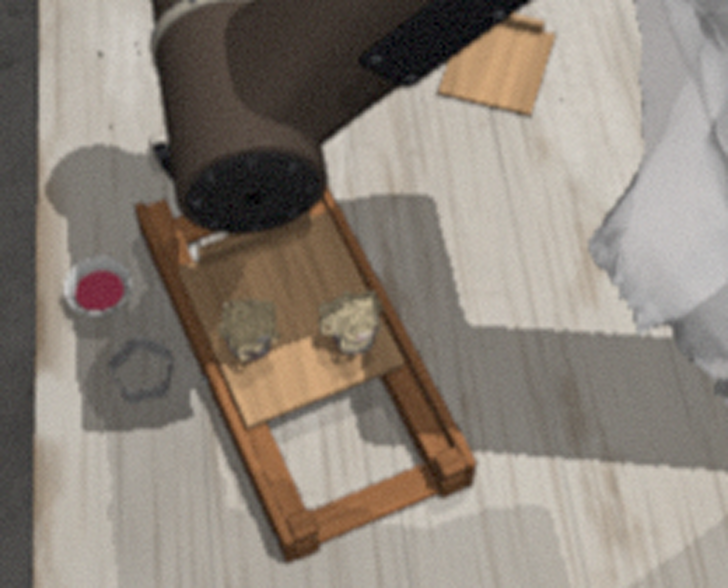

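The fingers hang behind the lip, clear of everything; the lip's rear edge shows at crop (200,245). I approach along the rack axis.

Emit:
{"method": "apply_moves", "body": {
  "rows": [-1.2, 3.8, 0, 0, 0.5, -1.2, 3.8, 0, 0, 0.5, -1.2, 3.8, 0, 0, 0.5, -1.2, 3.8, 0, 0, 0.5, -1.2, 3.8, 0, 0, 0.5, -1.2, 3.8, 0, 0, 0.5, -0.6, 1.9, 0, 0, 0.5, -0.6, 1.9, 0, 0, 0.5, -0.6, 1.9, 0, 0, 0.5, -0.6, 1.9, 0, 0, 0.5]
}}

```text
clock: 3.78
tool_pos: [0.5614, -0.12, 0.0464]
ee_rot: [180.0, -0.0, -72.0]
contact_force: [1.6, -4.5, -0.0]
finger_gap: 0.497
finger_force: 1.6
```

Contact came where predicted, at about 4.8 N. I push on gently.

Emit:
{"method": "apply_moves", "body": {
  "rows": [-0.6, 1.9, 0, 0, 0.5, -0.8, 2.4, 0, 0, 0.5, -0.9, 2.9, 0, 0, 0.5, -0.9, 2.9, 0, 0, 0.5, -1, 2.9, 0, 0, 0.5, -0.9, 2.9, 0, 0, 0.5, -0.9, 2.9, 0, 0, 0.5, -1, 2.9, 0, 0, 0.5, -0.9, 2.8, 0, 0, 0.5, -0.8, 2.4, 0, 0, 0.5, -0.6, 1.9, 0, 0, 0.5, -0.3, 1, 0, 0, 0.5]
}}

```text
clock: 5.28
tool_pos: [0.5517, -0.0901, 0.0464]
ee_rot: [180.0, -0.0, -72.0]
contact_force: [0.8, -2.2, -2.0]
finger_gap: 0.496
finger_force: 1.1
```

```bash
python3 - <<'E'
from lip import *
o=get_obs(); print(rf(o['tool_pos'][None]),o['contact_force']); snap('scene','sc3')
c=cv2.imread('pics/sc3.png')[140:350,160:420]; cv2.imwrite('pics/crop3.png',cv2.resize(c,None,fx=2.8,fy=2.8,interpolation=2))
E
python3 lip.py sc3.npz
```

```text
[[-17.17160107  -0.08386241  46.39543585]] [ 0.75445767 -2.16482127 -2.00927741]
board x [  5.0118027   14.97604679 158.47325817 162.94656058] z 46.43050297794005
lip 106 [-9.63586664  3.22892325  8.49233049] [-53.01057765 -13.76896141] 75.1285952433024
pot [-41.40409024 183.81927519 227.04598373] [ 1.24486431 67.72127988] 606.8791111622423
pot [-39.51398502  96.69478026 224.97201007] [-66.495551    -1.45537985] 525.8368460434707
O [546.33105994 -73.76662613] ex [-0.308851    0.95111044] ey [-0.95111044 -0.308851  ]
```

View pics/crop3.png

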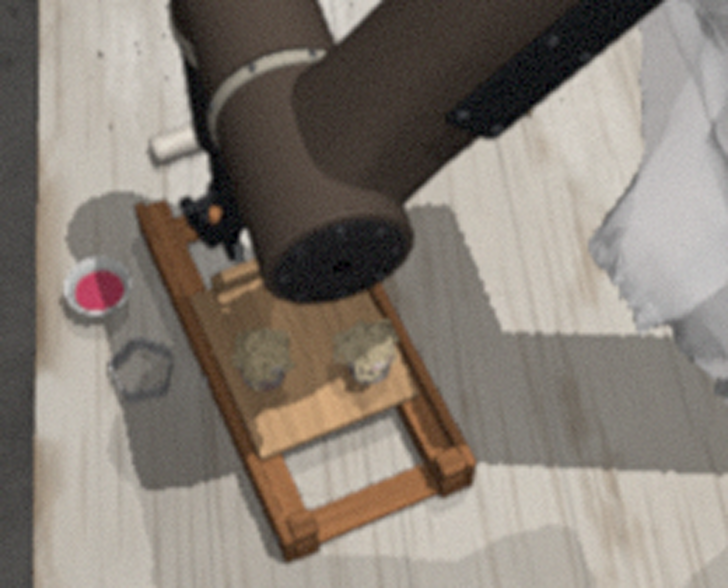

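The board has moved about 31 mm, both pots stand at crop (263,355) and (367,350), and the surroundings are undisturbed. I continue.

Emit:
{"method": "apply_moves", "body": {
  "rows": [-0.6, 1.9, 0, 0, 0.5, -0.8, 2.4, 0, 0, 0.5, -0.9, 2.9, 0, 0, 0.5, -0.9, 2.9, 0, 0, 0.5, -1, 2.9, 0, 0, 0.5, -0.9, 2.9, 0, 0, 0.5, -0.9, 2.9, 0, 0, 0.5, -1, 2.9, 0, 0, 0.5, -0.9, 2.8, 0, 0, 0.5, -0.8, 2.4, 0, 0, 0.5, -0.6, 1.9, 0, 0, 0.5, -0.3, 1, 0, 0, 0.5]
}}

```text
clock: 6.82
tool_pos: [0.5421, -0.0603, 0.0464]
ee_rot: [180.0, -0.0, -72.0]
contact_force: [0.7, -1.8, -2.3]
finger_gap: 0.502
finger_force: 1.1
```

Emit:
{"method": "apply_moves", "body": {
  "rows": [-0.5, 1.5, 0, 0, 0.5, -0.6, 1.9, 0, 0, 0.5, -0.6, 1.9, 0, 0, 0.5, -0.6, 1.9, 0, 0, 0.5, -0.6, 1.9, 0, 0, 0.5, -0.6, 1.9, 0, 0, 0.5, -0.5, 1.5, 0, 0, 0.5, -0.3, 1, 0, 0, 0.5]
}}

```text
clock: 7.82
tool_pos: [0.5378, -0.0468, 0.0464]
ee_rot: [-180.0, 0.0, -72.0]
contact_force: [0.0, -2.6, -2.3]
finger_gap: 0.5
finger_force: 1.1
```

```bash
python3 - <<'E'
from lip import *
o=get_obs(); print(rf(o['tool_pos'][None]),o['contact_force']); snap('scene','sc4')
c=cv2.imread('pics/sc4.png')[140:350,160:420]; cv2.imwrite('pics/crop4.png',cv2.resize(c,None,fx=2.8,fy=2.8,interpolation=2))
E
python3 lip.py sc4.npz|head -2
```

```text
[[28.28286055 -0.24485823 46.41246864]] [ 0.03427995 -2.59042999 -2.2574355 ]
board x [ 49.98553878  53.00993854 204.56708579 209.17211744] z 45.81676267735335
lip 164 [39.5136258  47.89959625 54.07132888] [-51.22830682  18.48581994] 72.78231531179557
```

View pics/crop4.png

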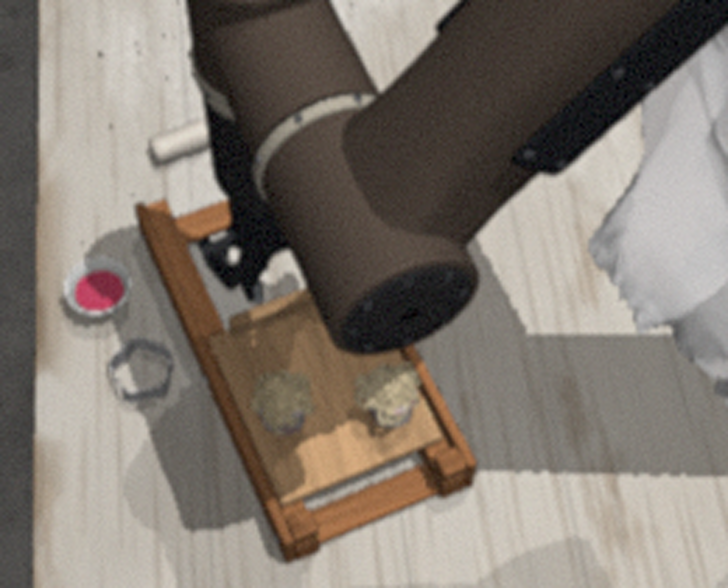

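The board is about 10 mm short with its front already tipped down, and the pots still stand. I creep now.

Emit:
{"method": "apply_moves", "body": {
  "rows": [-0.3, 1, 0, 0, 0.5, -0.3, 1, 0, 0, 0.5, -0.3, 1, 0, 0, 0.5, -0.3, 1, 0, 0, 0.5, -0.3, 1, 0, 0, 0.5, -0.3, 1, 0, 0, 0.5, -0.3, 1, 0, 0, 0.5, 0, 0, 0, 0, 0.5]
}}

```text
clock: 8.88
tool_pos: [0.5358, -0.0397, 0.0464]
ee_rot: [-180.0, 0.0, -72.0]
contact_force: [-0.2, -1.0, -0.6]
finger_gap: 0.498
finger_force: 0.6
```

Emit:
{"method": "apply_moves", "body": {
  "rows": [-0.3, 1, 0, 0, 0.5, -0.3, 1, 0, 0, 0.5, 0, 0, 0, 0, 0.5]
}}

```text
clock: 9.25
tool_pos: [0.5353, -0.0376, 0.0465]
ee_rot: [-180.0, 0.0, -72.0]
contact_force: [0.4, 0.0, -0.7]
finger_gap: 0.501
finger_force: 0.0
```

```bash
python3 - <<'E'
from lip import *
o=get_obs(); print(rf(o['tool_pos'][None]),o['contact_force']); snap('scene','sc5')
E
python3 lip.py sc5.npz|head -2
```

```text
[[37.81790596 -0.64409279 46.50970014]] [ 0.37187537  0.00641189 -0.6922439 ]
board x [ 58.55097831  60.39333795 213.64105552 217.56090853] z 43.593474348444964
lip 135 [38.32504524 54.15606566 61.28132709] [-52.44645835  24.43306263] 68.74315286537657
```

The lip dropped about 4 mm and the force vanished, so the board looks seated. I back off, lift and check.

Emit:
{"method": "apply_moves", "body": {
  "rows": [1.2, -3.8, 0, 0, 0.5, 3, -9.5, 0, 0, 0.5, 3, -9.5, 0, 0, 0.5, 3, -9.5, 0, 0, 0.5, 0, 0, 30, 0, 0.5, 0, 0, 40, 0, 0.5, 0, 0, 40, 0, 0.5, 10, -40, 20, 0, 0.5, 10, -50, 0, 0, 0.5, 10, -50, 0, 0, 0.5, 0, -50, 0, 0, 0.5, 0, 0, 0, 0, 0.5]
}}

```text
clock: 10.8
tool_pos: [0.5746, -0.2639, 0.1756]
ee_rot: [179.9, 0.0, -72.3]
contact_force: [-0.5, 0.7, -0.2]
finger_gap: 0.499
finger_force: 0.0
```

```bash
python3 - <<'E'
from lip import *
s=snap('scene','sc6'); s2=snap('top','top6')
R=rf(pts(s)); x,y,z=R[...,0],R[...,1],R[...,2]
m=(abs(y)<50)&(x>60)&(x<215)&(z>35)&(z<56)
A=np.c_[x[m],y[m],np.ones(m.sum())]
for _ in range(6):
    c=np.linalg.lstsq(A,z[m],rcond=None)[0]; r=abs(A@c-z[m]); m2=m.copy(); m2[m]=r<3; m=m2; A=np.c_[x[m],y[m],np.ones(m.sum())]
print('plane',c,m.sum())
c=cv2.imread('pics/sc6.png')[140:350,160:420]; cv2.imwrite('pics/crop6.png',cv2.resize(c,None,fx=2.8,fy=2.8,interpolation=2))
E
python3 lip.py sc6.npz; python3 lip.py top6.npz
```

```text
plane [2.25571193e-03 7.30396579e-04 4.27784776e+01] 1439
board x [ 57.98570776  59.87698009 212.27211892 217.4496658 ] z 43.48766139281701
lip 144 [50.01239907 56.01850888 61.12836384] [-51.69273138  49.42329458] 68.21006828753251
pot [-123.174529     59.91012159  180.99949962] [ 1.49632267 68.39297401] 692.441440416638
pot [-117.68656373   32.01372016  158.80783248] [-68.47180621  -1.52169543] 648.8437432044739
O [546.33105994 -73.76662613] ex [-0.308851    0.95111044] ey [-0.95111044 -0.308851  ]Traceback (most recent call last):
  File "lip.py", line 8, in <module>
    b=inn&(z>40)&(z<62)&(abs(y)<45); print('board x',np.percentile(x[b],[1,5,95,99]),'z',np.median(z[b]))
                                                     ~~~~~~~~~~~~~^^^^^^^^^^^^^^^^^^
    return _quantile_unchecked(
        a, q, axis, out, overwrite_input, method, keepdims, weights)
    return _ureduce(a,
                    func=_quantile_ureduce_func,
    ...<5 lines>...
                    overwrite_input=overwrite_input,
                    method=method)
    r = func(a, **kwargs)
    result = _quantile(arr,
                       quantiles=q,
    ...<2 lines>...
                       out=out,
                       weights=wgt)
    slices_having_nans = np.isnan(arr[-1, ...])
                                  ~~~^^^^^^^^^
IndexError: index -1 is out of bounds for axis 0 with size 0
```

View pics/crop6.png

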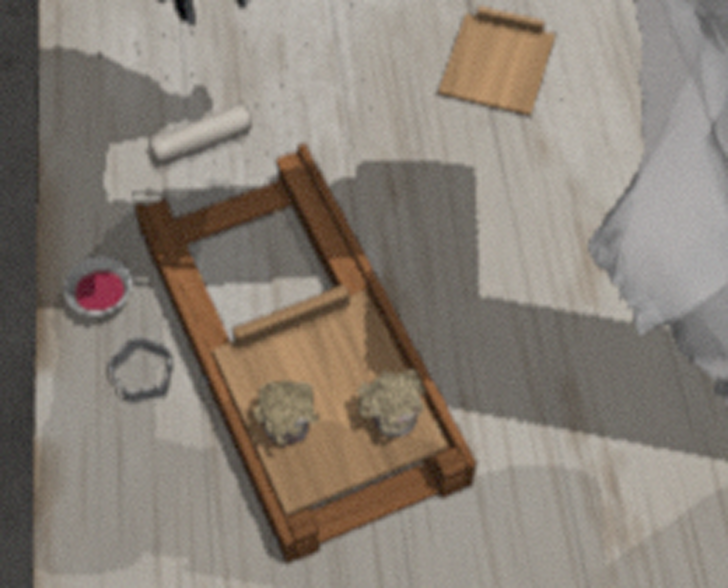

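The board lies flat in the notch: slope is about 0.002 rad and its top is at about 43 mm. Both pots stand at crop (283,410) and (390,403), and the roll, cup and cutter have not moved.

```bash
python3 -c "
from h import *
print(close_job())"
```

```text
the job is handed in; nothing more can be done
None
```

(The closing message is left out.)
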